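# Put the salt and pepper away behind the rail of the spice rack

## Task

Put the salt shaker and the pepper mill away in the spice rack: lift each over the front rail and stand it upright on the rack's board, the pepper mill to the left of the spice jar that already stands there and the salt shaker to its right (left and right as the robot sees them). Leave the spice jar, the tuna tin and the mug standing where they are.

Things in the scene. Friction and masses are not known exactly. Their poses are not given: they have to be found in the camera images.
- rack: Fixed low wooden spice rack, open on top, 116 (x) by 324 mm (y). Origin: centre of underside. x to its back, +y to the robot's left. Board top at z 30 mm; free space on it x -50 to 50, y -150 to 150 mm. Round it: front rail of two 8 mm steel bars at x -54, top z 72; wooden back x 50 to 58, top z 82; ends 12 mm thick, top z 92. Yaw within 0.2 rad.
- spice_jar: Round glass spice jar with a red cap, 45 mm across and 106 mm tall, loose, standing upright on the rack's board near the middle of its length. Origin: centre of its underside; z up.
- pepper_mill: Pepper mill, loose and upright on the worktop nearer than the rack, off its left or right end, 112 mm tall: a pale body 35 mm across below and a black round head 41 mm across from 72 to 112 mm height (does not turn). About 0.16 kg. Origin: centre of its underside; z up, along its axis.
- salt_shaker: Round salt shaker with a grey perforated dome top, loose and upright on the worktop nearer than the rack, off its other end, 90 mm tall, 44 mm across up to about 70 mm height, dome 34 mm across above; its foot is a little uneven, so it stands leaning by about 0.05 rad. About 0.1 kg. Origin: centre of its underside; z up, along its axis.
- tuna_tin: Bystander: flat round tin, 86 mm across, 40 mm tall, loose on the worktop to the left of the rack. Origin: centre of its underside.
- mug: Bystander: two-tone mug, body 78 mm across, 112 mm over the handle, 92 mm tall, loose on the worktop to the right of the rack. Origin: centre of its underside.
Not all that is in view belongs to the job. What is shaped like the salt_shaker but purple is not meant.

How it is judged:
By the outcome, as a careful person would: the job done as asked, in the order asked, and still so for the second after the job is handed in, with the robot touching nothing.
It also fails if it takes over 59 s, if anything falls off the work surface, if the arm or the gripper's body presses on something with over 40 N, if the wrist force passes 120 N, or if a joint passes its speed limit or range.

## Robot

A 6-joint arm with a two-finger parallel gripper is mounted at the origin on a cart in front of the work surface, level with it; the furniture and walls round the work are solid. World frame = base frame: x ahead of the robot, y to its left, z up, the work surface at z = 0. Lengths are in mm, angles in rad, forces in N, time in s.
With the tool pointing down it reaches from about 350 to 875 mm from the base axis. Payload 4.2 kg.
Tool frame: the origin (TCP) lies between the finger pads; the fingertips stand 8 mm ahead of it and the grasp point (between the pads) lies 11 mm behind it; z points along the fingers, y is the line along which they close (so a half turn about z gives the same grasp; the last joint's range is limited). The gripper opens to 85 mm and grips with 20 to 120 N. Pads are 22 mm wide; open, the fingers measure 114 mm over their backs; the gripper's body (76 mm by 85 mm) begins 54 mm behind the grasp point. The pads swing forward as they close: fully open they stand 13 mm farther back than shut.
Start: joints at [1.403, 0.385, 0.008, 0, -1.194, -0.259], TCP at [258.691, 568.927, 239.312] pointing down, gripper open.
Joint ranges: [-3.14, 3.14], [-1.21, 2.06], [-1.07, 1.41], [-3.16, 2.05], [-2.99, -0.16], [-3.1, 3.1]. Speed limits (rad/s): [2.79, 2.79, 3.14, 3.14, 3.14, 3.14].

## Interface

Orientations are given as a unit quaternion [x, y, z, w].
In Python, from bench import read_state, get_image, camera_params, job_done gives the robot as it stands.
- The arm moves only by the tool drive_tool, never from a script. Its argument "moves" is a list that holds one entry, the list of rows, each a list of 7 numbers: the shift along the tool's x, y, z in m, then the turn, a rotation vector about the tool's x, y, z in rad, then the closure in counts, from 0 (fully open) to 255 (shut). A call has 1 to 8 rows; each row shifts and turns the commanded pose from where the row before left it, along the tool's axes as they then stand; what a row does not reach is not made up. A row lasts 1/12 s, in which the tool goes at most 41.7 mm and 7.16 degrees, less where a joint would pass 70% of its speed; a pose out of reach is approached as far as the arm can. A call is refused whole if a number of a shift passes 0.0417 or a number of a turn 0.125, either way. A call with a gripper value outside its range is refused whole. The fingers move at their own pace and stop on an object; the grip force is fixed at half the most. Time passes only in rows, so rows that do not move let the fingers close. It gives the time, the measured TCP pose, the force and the opening at its end, in the units of the state.
- read_state(): the state, without advancing time (a new reading comes with each control period).
- get_image(name): name is "scene" or "top"; returns the picture (400x640x3 uint8, blue, green, red); there is no depth.
- camera_params(name): a dict with "mtx" (3x3 intrinsics, pixels), "extrinsics" (4x4, takes a point from camera to world coordinates). Camera axes: x right, y up, looking along -z (the intrinsics and any distortion apply to the point x, -y, -z); pixel columns grow to the right and rows downward; lengths in mm; the calibration is good to about 2 mm. A picture is of the moment at which its call begins. camera_params takes no time and is no camera call.
- job_done(): hands the job in, once; it reports no verdict.
The state is a dict: "clock": time; "joints": joint angles; "joint_vel": joint speeds; "joint_efforts": joint torques, N m; "position": TCP position; "ee_rot": TCP orientation; "contact_force": force on the tool from outside, world axes, zero at the start; "wrist_torque": the same for the moment, N m; "gripper_width": finger opening in mm.
Only numpy, scipy, OpenCV 4.12 (cv2) and the standard library are available. Lean on these libraries where they do the work, as an engineer would, in place of code of your own. Each camera call takes 0.05 s, during which the arm holds its last target. There are 200 camera calls.

## Working session

There is one attempt and no reset: what is moved stays moved. The work goes in short steps, Python scripts to look and compute and a tool call to move; the robot and the scene stay as the last step left them, time stands still between calls to the robot, and variables do not carry over. Pictures are saved under pics/ and viewed, on a budget of 10 in all, crops included, one or two more only if the job needs it, and the job is handed in when it is done.

Besides the shell and the picture viewer there is one more tool, called after "Emit:" by a JSON object that holds its "fn" and its "kwargs", one argument or row to a line. drive_tool: Moves the arm, as the interface text tells. Its arguments: {"type":"object","properties":{"moves":{"type":"array"}},"required":["moves"]}

```bash
mkdir -p pics; python3 - <<'E'
from bench import *
import cv2,numpy as np
for n in("scene","top"):
    cv2.imwrite(f"pics/{n}0.png",get_image(n)); p=camera_params(n); print(n,np.round(p["mtx"],1).tolist(),np.round(p["extrinsics"],3).tolist(),[k for k in p])
print(read_state())
E
```

```text
scene [[463.2, 0.0, 329.2], [0.0, 463.2, 200.0], [0.0, 0.0, 1.0]] [[0.609, 0.572, -0.55, -240.61], [-0.793, 0.445, -0.415, -555.661], [0.007, 0.689, 0.725, 968.307], [0.0, 0.0, 0.0, 1.0]] ['mtx', 'extrinsics']
top [[368.1, 0.0, 320.6], [0.0, 368.1, 210.2], [0.0, 0.0, 1.0]] [[0.025, 0.999, -0.044, 388.597], [-1.0, 0.025, -0.008, -28.388], [-0.007, 0.044, 0.999, 1182.394], [0.0, 0.0, 0.0, 1.0]] ['mtx', 'extrinsics']
{'clock': 0.1, 'joints': array([ 1.40259179e+00,  3.85470567e-01,  6.73631727e-03, -4.30469180e-04,
       -1.19398010e+00, -2.58615647e-01]), 'joint_vel': array([ 0.00061117, -0.00262815,  0.00389048,  0.00177832,  0.00062944,
        0.000709  ]), 'joint_efforts': array([-3.54353961e-04, -3.93321240e+01,  1.88928080e+01,  4.19795349e+00,
       -2.59774104e-03, -2.16090953e-06]), 'position': array([258.50185307, 568.47354517, 238.32686537]), 'ee_rot': array([ 9.77297076e-01, -2.11871341e-01, -1.56515634e-04,  9.67071808e-04]), 'contact_force': array([0.01515624, 0.50453685, 0.05345546]), 'wrist_torque': array([-0.00185823, -0.0301038 ,  0.03847797]), 'gripper_width': 85.71300229054417}
```

View pics/scene0.png

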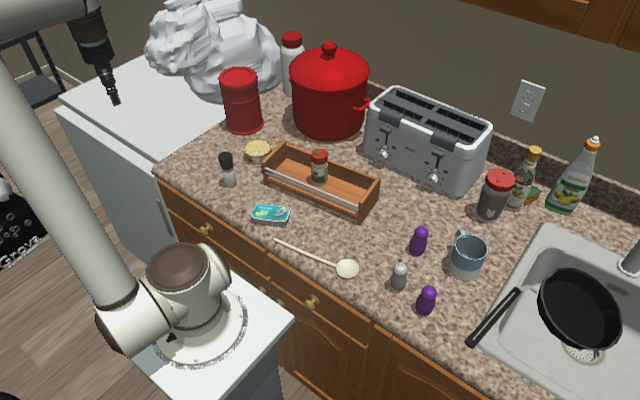

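View pics/top0.png

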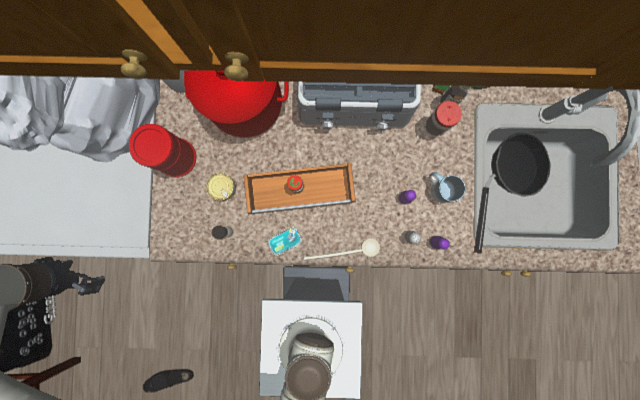

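The scene view shows the pepper mill at (227,170), the grey salt shaker at (399,276) with purple lookalikes near it, and the rack with the jar at (319,167). In the top view the mill head is at (220,232), the salt dome at (414,238), the jar cap at (295,184), and the rack corners at about (245,172), (351,165), (355,200) and (249,213).

```bash
cat > h.py <<'E'
from bench import *
import cv2,numpy as np
def ray(n,u,v):
    p=camera_params(n);K=np.array(p["mtx"]);E=np.array(p["extrinsics"])
    d=np.linalg.inv(K)@[u,v,1]; d=E[:3,:3]@[d[0],-d[1],-d[2]]
    return E[:3,3],d
def onz(n,u,v,z):
    o,d=ray(n,u,v); return o+d*(z-o[2])/d[2]
def tri(a,b):
    (o,d),(p,e)=ray("scene",*a),ray("top",*b)
    s=np.linalg.lstsq(np.c_[d,-e],p-o,rcond=None)[0]
    A,B=o+s[0]*d,p+s[1]*e
    return (A+B)/2,np.linalg.norm(A-B)
def blobs(n,img,box,f,mn=15):
    x0,y0,x1,y1=box;c=img[y0:y1,x0:x1]; h=cv2.cvtColor(c,cv2.COLOR_BGR2HSV).astype(int)
    m=f(h[...,0],h[...,1],h[...,2]).astype(np.uint8)
    k,_,st,ce=cv2.connectedComponentsWithStats(m)
    return [(np.round(ce[i]+[x0,y0],1).tolist(),(st[i][:4]+[x0,y0,0,0]).tolist(),int(st[i][4])) for i in range(1,k) if st[i][4]>=mn]
E
python3 - <<'E'
from h import *
s=cv2.imread("pics/scene0.png");t=cv2.imread("pics/top0.png")
dark=lambda h,s,v:v<70
red=lambda h,s,v:((h<8)|(h>172))&(s>150)
print("mill",blobs("t",t,(205,220,235,245),dark),blobs("s",s,(212,145,242,192),dark))
print("cap",blobs("t",t,(280,172,310,198),red),blobs("s",s,(305,145,333,185),red))
grey=lambda h,s,v:(s<30)&(v>90)
print("salt",blobs("t",t,(402,226,428,250),grey),blobs("s",s,(385,255,412,296),grey))
yel=lambda h,s,v:(h>18)&(h<35)&(s>60)&(v>150)
print("tin",blobs("t",t,(200,170,240,205),yel))
a=cv2.resize(t[155:255,195:475],None,fx=2.85,fy=2.85,interpolation=cv2.INTER_CUBIC)
b=cv2.resize(s[135:225,200:400],None,fx=2.5,fy=2.5,interpolation=cv2.INTER_CUBIC)
c=cv2.resize(s[220:320,370:500],None,fx=2.2,fy=2.2)
W=np.zeros((530,800,3),np.uint8);W[:285,:798]=a;W[290:515,:500]=b;W[290:510,510:796]=c
cv2.imwrite("pics/c1.png",W)
for z,u,v in[(92,245,172),(92,351,165),(72,355,200),(72,249,213)]:print(onz("top",u,v,z).round())
E
```

```text
mill [([215.9, 228.4], [213, 226, 8, 7], 19), ([221.5, 233.4], [213, 228, 14, 11], 44)] [([225.5, 160.4], [218, 152, 15, 18], 206)]
cap [([294.3, 181.9], [287, 174, 15, 16], 137)] [([319.0, 156.6], [311, 149, 16, 15], 167)]
salt [([414.3, 237.3], [408, 231, 13, 13], 117)] [([400.6, 273.3], [393, 262, 15, 25], 263)]
tin [([219.0, 185.6], [206, 173, 28, 27], 540)]
[545. 208.  92.]
[ 573. -107.   92.]
[ 471. -123.   72.]
[423. 196.  72.]
```

View pics/c1.png

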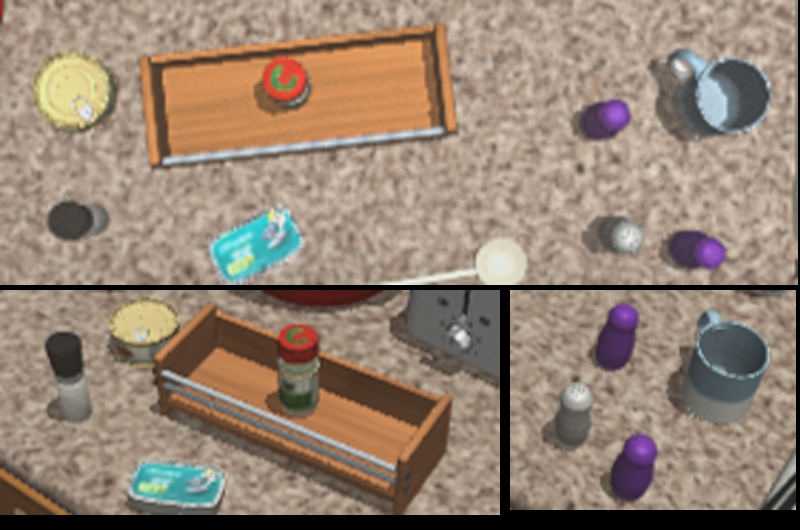

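The crop shows the mill head at top-view pixel (219.6,232.2), the salt dome at (415,238), and the four outer rack corners clearly.

```bash
python3 - <<'E'
from h import *
c=lambda x,y:(195+x/2.85,155+y/2.85)
s=lambda x,y:(200+x/2.5,135+(y-290)/2.5)
q=lambda x,y:(370+(x-510)/2.2,220+(y-290)/2.2)
P=[onz("top",*c(*p),92)[:2] for p in[(143,58),(441,27),(455,130),(150,165)]]
print(np.round(P));ctr=np.mean(P,0);print(ctr.round(),[np.linalg.norm(P[i]-P[i-1]).round() for i in range(4)])
for a,b in((0,1),(3,2)):
    d=P[a]-P[b];print("yaw",np.arctan2(-d[0],d[1]))
for n,p,z in[("mill",(70,220),110),("salt",(627,236),82),("jar",(285,79),136),("tin",(73,91),40),("mug",(732,95),92)]:print(n,onz("top",*c(*p),z).round(1))
print("mill tri",tri(s(66,343),c(70,220)));print("mill base scene",onz("scene",*s(76,412),5))
print("salt tri",tri(q(576,396),c(627,236)),"base",onz("scene",*q(573,440),5))
print("jar tri",tri(s(300,334),c(285,79)))
for nm,p in[("pur1",(611,112)),("pur2",(708,250))]:print(nm,onz("top",*c(*p),82).round(),)
print("tealtop",[onz("top",*c(*p),25).round() for p in((212,240),(290,208),(303,238),(228,282))])
print("spoon",onz("top",*c(500,262),10).round())
E
```

```text
[[ 535.  207.]
 [ 575. -103.]
 [ 467. -120.]
 [ 423.  196.]]
[500.  45.] [np.float64(112.0), np.float64(313.0), np.float64(109.0), np.float64(320.0)]
yaw 0.12829243712676167
yaw 0.1391028625955455
mill [364.2 272.5 110. ]
salt [ 361.6 -303.    82. ]
jar [511.2  54.7 136. ]
tin [503.7 294.1  40. ]
mug [ 511.  -407.6   92. ]
mill tri (array([366.32785228, 270.11979214, 109.86179175]), np.float64(6.256143813633861))
mill base scene [362.81521192 268.06588945   5.        ]
salt tri (array([ 362.5732089 , -306.46402533,   74.92085028]), np.float64(3.9655252563670707)) base [ 358.74603321 -316.84647142    5.        ]
jar tri (array([513.17540738,  51.79583798, 138.335639  ]), np.float64(6.9497857869145605))
pur1 [ 491. -284.   82.]
pur2 [ 349. -388.   82.]
tealtop [array([344., 139.,  25.]), array([382.,  54.,  25.]), array([349.,  39.,  25.]), array([299., 120.,  25.])]
spoon [ 327. -180.   10.]
```

```bash
cat >> h.py <<'E'
from scipy.spatial.transform import Rotation as R
def plan(x,y,z,yaw):
    s=read_state(); r=R.from_quat(s["ee_rot"]); g=R.from_euler("z",yaw)*R.from_euler("x",np.pi)
    t=(r.inv()*g).as_rotvec(); d=g.inv().apply(np.array([x,y,z])-s["position"])
    print("turn first",t.round(3),"/rows",int(np.ceil(abs(t).max()/.12)),"then shift mm",d.round(1),"(before-turn axes",r.inv().apply(np.array([x,y,z])-s["position"]).round(1),")","t",round(s["clock"],2),"w",round(s["gripper_width"],1),"F",s["contact_force"].round(1),"pos",s["position"].round(1),"j",s["joints"].round(2))
E
python3 -c "
from h import *
plan(365,271,190,.13)"
```

```text
turn first [ 0.002  0.    -0.557] /rows 5 then shift mm [ 67.  308.8  48.3] (before-turn axes [220.1 226.6  48.8] ) t 0.1 w 85.7 F [0.  0.5 0.1] pos [258.5 568.5 238.3] j [ 1.4   0.39  0.01 -0.   -1.19 -0.26]
```

Emit:
{"fn": "drive_tool", "kwargs": {
  "moves": [
    [[0.0275, 0.0283, 0.006, 0, 0, 0, 0], [0.0275, 0.0283, 0.006, 0, 0, 0, 0], [0.0275, 0.0283, 0.006, 0, 0, 0, 0], [0.0275, 0.0283, 0.006, 0, 0, 0, 0], [0.0275, 0.0283, 0.006, 0, 0, 0, 0], [0.0275, 0.0283, 0.006, 0, 0, 0, 0], [0.0275, 0.0283, 0.006, 0, 0, 0, 0], [0.0275, 0.0283, 0.006, 0, 0, 0, 0]]
  ]
}}

```text
clock: 0.77
position: [365.2, 269.7, 190.9]
ee_rot: [0.977, -0.212, -0.0, 0.0]
contact_force: [0.6, 1.1, 0.3]
gripper_width: 85.6
```

Emit:
{"fn": "drive_tool", "kwargs": {
  "moves": [
    [[0, 0, 0, 0, 0, -0.111, 0], [0, 0, 0, 0, 0, -0.111, 0], [0, 0, 0, 0, 0, -0.111, 0], [0, 0, 0, 0, 0, -0.111, 0], [0, 0, 0, 0, 0, -0.111, 0], [0, 0, 0, 0, 0, 0, 0], [0, 0, 0, 0, 0, 0, 0]]
  ]
}}

```text
clock: 1.35
position: [365.1, 271.6, 191.1]
ee_rot: [0.998, 0.063, -0.0, 0.0]
contact_force: [0.7, 0.4, 0.1]
gripper_width: 85.6
```

```bash
python3 -c "
from h import *
plan(365,271,82,.13)
s=get_image('scene');t=get_image('top')
W=np.vstack([cv2.resize(t[170:270,180:310],(520,400)),]);X=cv2.resize(s[110:210,180:280],(270,270))
O=np.zeros((400,800,3),np.uint8);O[:,:520]=W;O[:270,525:795]=X;cv2.imwrite('pics/m1.png',O)"
```

```text
turn first [ 0.     0.    -0.005] /rows 1 then shift mm [ -0.2   0.5 109.1] (before-turn axes [-1.000e-01  5.000e-01  1.091e+02] ) t 1.35 w 85.6 F [0.7 0.4 0.1] pos [365.1 271.6 191.1] j [ 1.    0.14 -0.46 -0.   -0.97  0.7 ]
```

View pics/m1.png

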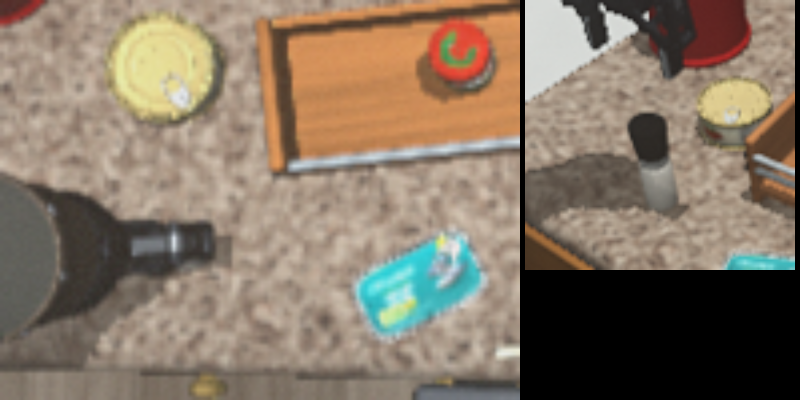

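The view shows the gripper hanging over the mill, with the mill still upright and untouched. I'll descend and close on the head.

Emit:
{"fn": "drive_tool", "kwargs": {
  "moves": [
    [[0, 0, 0.022, 0, 0, 0, 0], [0, 0, 0.022, 0, 0, 0, 0], [0, 0, 0.022, 0, 0, 0, 0], [0, 0, 0.022, 0, 0, 0, 0], [0, 0, 0.02, 0, 0, 0, 0], [0, 0, 0, 0, 0, 0, 0], [0, 0, 0, 0, 0, 0, 100]]
  ]
}}

```text
clock: 2.03
position: [365.0, 271.4, 82.8]
ee_rot: [0.998, 0.064, -0.001, 0.001]
contact_force: [0.1, 0.0, 0.5]
gripper_width: 75.4
```

Emit:
{"fn": "drive_tool", "kwargs": {
  "moves": [
    [[0, 0, 0, 0, 0, 0, 255], [0, 0, 0, 0, 0, 0, 255], [0, 0, 0, 0, 0, 0, 255], [0, 0, 0, 0, 0, 0, 255], [0, 0, 0, 0, 0, 0, 255], [0, 0, 0, 0, 0, 0, 255], [0, 0, 0, 0, 0, 0, 255], [0, 0, 0, 0, 0, 0, 255]]
  ]
}}

```text
clock: 2.7
position: [366.2, 273.1, 84.9]
ee_rot: [0.998, 0.064, 0.001, -0.001]
contact_force: [-0.9, 1.7, 7.1]
gripper_width: 40.1
```

Emit:
{"fn": "drive_tool", "kwargs": {
  "moves": [
    [[0, 0, -0.008, 0, 0, 0, 255], [0, 0, -0.016, 0, 0, 0, 255], [0, 0, -0.02, 0, 0, 0, 255], [0, 0, -0.02, 0, 0, 0, 255], [0, 0, -0.02, 0, 0, 0, 255], [0, 0, -0.02, 0, 0, 0, 255], [0, 0, -0.016, 0, 0, 0, 255], [0, 0, 0, 0, 0, 0, 255]]
  ]
}}

```text
clock: 3.37
position: [366.2, 272.7, 206.7]
ee_rot: [0.998, 0.064, 0.002, -0.002]
contact_force: [1.1, 0.9, -0.6]
gripper_width: 39.6
```

```bash
python3 -c "
from h import *
plan(489,127,203,.13)
s=get_image('scene');t=get_image('top')
O=np.zeros((400,800,3),np.uint8);O[:,:400]=cv2.resize(s[90:190,180:280],(400,400));O[:,400:]=cv2.resize(t[170:270,180:280],(400,400));cv2.imwrite('pics/m2.png',O)"
```

```text
turn first [-0.004 -0.005 -0.001] /rows 1 then shift mm [102.9 160.4   3.7] (before-turn axes [103.1 160.3   3.5] ) t 3.37 w 39.6 F [ 1.1  0.9 -0.6] pos [366.2 272.7 206.7] j [ 1.    0.12 -0.44  0.   -1.    0.7 ]
```

View pics/m2.png

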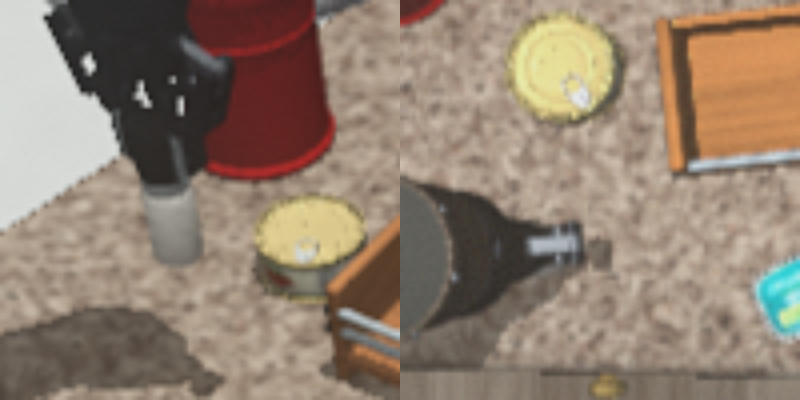

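The mill hangs in the grip with its pale body visible below the fingers. Its lower end is at about scene pixel (224.5,154). I'll check its tilt from that and move on.

```bash
python3 -c "
from h import *
print(onz('scene',224.3,154,122).round(1)); print(onz('scene',222.5,138.5,165).round(1))"
```

```text
[362.2 266.9 122. ]
[373.6 276.2 165. ]
```

Emit:
{"fn": "drive_tool", "kwargs": {
  "moves": [
    [[0.0125, 0.02, 0, 0, 0, 0, 255], [0.0125, 0.02, 0, 0, 0, 0, 255], [0.013, 0.02, 0, 0, 0, 0, 255], [0.013, 0.02, 0, 0, 0, 0, 255], [0.013, 0.02, 0, 0, 0, 0, 255], [0.013, 0.02, 0, 0, 0, 0, 255], [0.013, 0.02, 0, 0, 0, 0, 255], [0.013, 0.02, 0, 0, 0, 0, 255]]
  ]
}}

```text
clock: 4.13
position: [487.2, 124.7, 201.3]
ee_rot: [0.998, 0.064, -0.002, 0.001]
contact_force: [-0.5, 0.2, -0.9]
gripper_width: 39.5
```

Emit:
{"fn": "drive_tool", "kwargs": {
  "moves": [
    [[0, 0, 0, 0, 0, 0, 255], [0, 0, 0, 0, 0, 0, 255], [0, 0, 0, 0, 0, 0, 255]]
  ]
}}

```text
clock: 4.38
position: [486.8, 125.8, 201.9]
ee_rot: [0.998, 0.064, -0.002, 0.001]
contact_force: [-1.2, -0.1, -1.5]
gripper_width: 39.9
```

```bash
python3 -c "
from h import *
plan(489,127,116,.13)
s=get_image('scene');t=get_image('top')
O=np.zeros((400,800,3),np.uint8);O[:,:400]=cv2.resize(s[100:220,240:360],(400,400));O[:,400:]=cv2.resize(t[140:240,220:320],(400,400));cv2.imwrite('pics/m3.png',O)"
```

```text
turn first [ 0.001  0.003 -0.003] /rows 1 then shift mm [ 2.3 -0.9 85.9] (before-turn axes [ 2.6 -0.9 85.9] ) t 4.38 w 39.9 F [-1.2 -0.1 -1.5] pos [486.8 125.8 201.9] j [ 0.58  0.21 -0.34 -0.   -1.02  1.12]
```

View pics/m3.png

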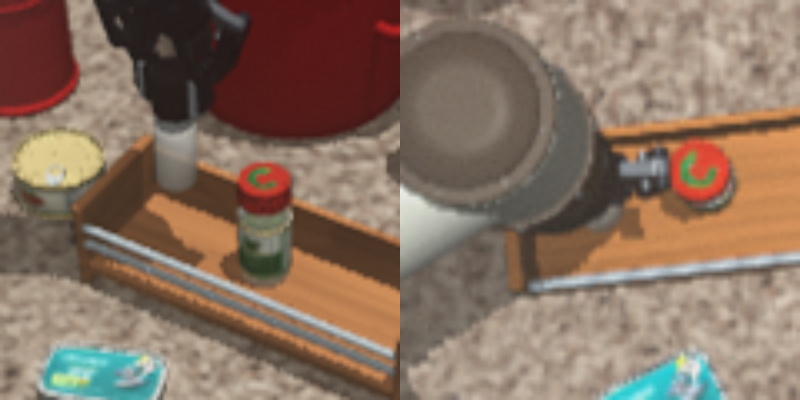

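The mill hangs upright over the left part of the rack, and the jar at about (265,225) in the crop is clear of the fingers. I'll lower it, shifted another 12 mm left.

Emit:
{"fn": "drive_tool", "kwargs": {
  "moves": [
    [[0.001, -0.006, 0.01, 0, 0, 0, 255], [0.001, -0.006, 0.016, 0, 0, 0, 255], [0, 0, 0.016, 0, 0, 0, 255], [0, 0, 0.016, 0, 0, 0, 255], [0, 0, 0.014, 0, 0, 0, 255], [0, 0, 0.009, 0, 0, 0, 255], [0, 0, 0, 0, 0, 0, 255]]
  ]
}}

```text
clock: 5.07
position: [486.6, 138.4, 119.9]
ee_rot: [0.998, 0.064, -0.002, 0.001]
contact_force: [-0.5, -0.1, -1.4]
gripper_width: 39.4
```

Emit:
{"fn": "drive_tool", "kwargs": {
  "moves": [
    [[0, 0, 0.002, 0, 0, 0, 255], [0, 0, 0.001, 0, 0, 0, 255], [0, 0, 0.001, 0, 0, 0, 255], [0, 0, 0, 0, 0, 0, 255]]
  ]
}}

```text
clock: 5.4
position: [488.6, 138.6, 118.8]
ee_rot: [0.998, 0.064, 0.001, -0.0]
contact_force: [0.1, 0.5, -1.9]
gripper_width: 39.6
```

Emit:
{"fn": "drive_tool", "kwargs": {
  "moves": [
    [[0, 0, 0.001, 0, 0, 0, 255], [0, 0, 0.001, 0, 0, 0, 255], [0, 0, 0, 0, 0, 0, 255]]
  ]
}}

```text
clock: 5.65
position: [488.3, 138.4, 116.3]
ee_rot: [0.998, 0.064, 0.0, -0.0]
contact_force: [0.7, -1.0, -2.2]
gripper_width: 40.0
```

Emit:
{"fn": "drive_tool", "kwargs": {
  "moves": [
    [[0, 0, 0.001, 0, 0, 0, 255], [0, 0, 0, 0, 0, 0, 255]]
  ]
}}

```text
clock: 5.82
position: [488.2, 138.3, 115.2]
ee_rot: [0.998, 0.064, -0.0, 0.0]
contact_force: [-0.5, 0.1, -2.5]
gripper_width: 40.0
```

Emit:
{"fn": "drive_tool", "kwargs": {
  "moves": [
    [[0, 0, 0.001, 0, 0, 0, 255], [0, 0, 0, 0, 0, 0, 255]]
  ]
}}

```text
clock: 5.98
position: [488.6, 138.5, 114.9]
ee_rot: [0.998, 0.064, 0.0, 0.0]
contact_force: [-0.8, -0.4, 3.4]
gripper_width: 39.9
```

Contact shows as the force rising to +3.4 N. I'll release gently and then rise.

Emit:
{"fn": "drive_tool", "kwargs": {
  "moves": [
    [[0, 0, 0, 0, 0, 0, 115], [0, 0, 0, 0, 0, 0, 100], [0, 0, 0, 0, 0, 0, 80], [0, 0, 0, 0, 0, 0, 70], [0, 0, 0, 0, 0, 0, 70], [0, 0, -0.005, 0, 0, 0, 70], [0, 0, -0.01, 0, 0, 0, 70], [0, 0, -0.015, 0, 0, 0, 70]]
  ]
}}

```text
clock: 6.65
position: [487.7, 138.0, 144.3]
ee_rot: [0.998, 0.064, -0.001, 0.001]
contact_force: [-0.6, -0.1, -0.9]
gripper_width: 61.9
```

Emit:
{"fn": "drive_tool", "kwargs": {
  "moves": [
    [[0, 0, -0.015, 0, 0, 0, 70], [0, 0, -0.02, 0, 0, 0, 70], [0, 0, -0.02, 0, 0, 0, 70], [0, 0, -0.02, 0, 0, 0, 70], [0, 0, 0, 0, 0, 0, 70]]
  ]
}}

```text
clock: 7.07
position: [490.7, 139.4, 224.8]
ee_rot: [0.998, 0.065, 0.005, -0.002]
contact_force: [0.1, -0.1, 0.5]
gripper_width: 61.8
```

```bash
python3 -c "
from h import *
plan(361,-306,200,-.6)
plan(361,-306,200,.13)"
```

```text
turn first [-0.006 -0.008  0.729] /rows 7 then shift mm [144.4 440.9  24.8] (before-turn axes [-186.3  425.    21.8] ) t 7.07 w 61.8 F [ 0.1 -0.1  0.5] pos [490.7 139.4 224.8] j [ 0.6   0.2  -0.3   0.   -1.07  1.1 ]
turn first [-0.003 -0.01  -0.001] /rows 1 then shift mm [-186.4  424.8   24.8] (before-turn axes [-186.3  425.    21.8] ) t 7.07 w 61.8 F [ 0.1 -0.1  0.5] pos [490.7 139.4 224.8] j [ 0.6   0.2  -0.3   0.   -1.07  1.1 ]
```

Emit:
{"fn": "drive_tool", "kwargs": {
  "moves": [
    [[-0.0133, 0.0303, 0, 0, 0, 0, 70], [-0.0133, 0.0303, 0, 0, 0, 0, 70], [-0.0133, 0.0303, 0, 0, 0, 0, 70], [-0.0133, 0.0303, 0, 0, 0, 0, 70], [-0.0133, 0.0303, 0, 0, 0, 0, 70], [-0.0133, 0.0303, 0, 0, 0, 0, 70], [-0.0133, 0.0303, 0, 0, 0, 0, 70], [-0.0133, 0.0303, 0, 0, 0, 0, 70]]
  ]
}}

```text
clock: 7.73
position: [413.0, -116.9, 220.1]
ee_rot: [0.998, 0.064, 0.001, 0.0]
contact_force: [0.6, 0.3, -0.1]
gripper_width: 62.0
```

Emit:
{"fn": "drive_tool", "kwargs": {
  "moves": [
    [[-0.0133, 0.0303, 0, 0, 0, 0, 70], [-0.0133, 0.0303, 0, 0, 0, 0, 70], [-0.0133, 0.0303, 0, 0, 0, 0, 70], [-0.0133, 0.0303, 0, 0, 0, 0, 70], [-0.0133, 0.0303, 0, 0, 0, 0, 70], [-0.0133, 0.0303, 0, 0, 0, 0, 70], [0, 0, 0, 0, 0, 0, 70]]
  ]
}}

```text
clock: 8.32
position: [356.5, -309.9, 219.7]
ee_rot: [0.998, 0.061, -0.0, 0.001]
contact_force: [0.3, -0.3, 0.3]
gripper_width: 61.9
```

Emit:
{"fn": "drive_tool", "kwargs": {
  "moves": [
    [[0, 0, 0, 0, 0, 0.104, 60], [0, 0, 0, 0, 0, 0.104, 60], [0, 0, 0, 0, 0, 0.104, 60], [0, 0, 0, 0, 0, 0.104, 60], [0, 0, 0, 0, 0, 0.104, 60], [0, 0, 0, 0, 0, 0.104, 60], [0, 0, 0, 0, 0, 0.104, 60], [0, 0, 0, 0, 0, 0, 60]]
  ]
}}

```text
clock: 8.98
position: [358.0, -305.8, 219.8]
ee_rot: [0.955, -0.296, 0.0, -0.0]
contact_force: [0.2, 0.6, 0.7]
gripper_width: 64.9
```

```bash
python3 -c "
from h import *
plan(361,-306,44,-.6)
s=get_image('scene');t=get_image('top')
O=np.zeros((400,800,3),np.uint8);O[:,:400]=cv2.resize(s[210:330,350:470],(400,400));O[:200,400:]=cv2.resize(t[160:260,200:400],(400,200));O[200:,400:]=cv2.resize(s[120:230,200:420],(400,200));cv2.imwrite('pics/s1.png',O)"
```

```text
turn first [-0.    -0.001 -0.001] /rows 1 then shift mm [  2.6  -1.6 175.8] (before-turn axes [  2.5  -1.5 175.8] ) t 8.98 w 64.9 F [0.2 0.6 0.7] pos [ 358.  -305.8  219.8] j [-0.36  0.14 -0.39 -0.   -1.05  1.33]
```

View pics/s1.png

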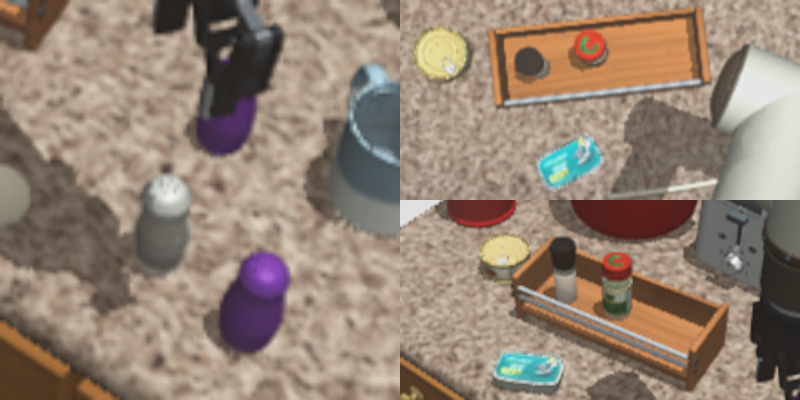

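The mill stands upright in the rack left of the jar, and the salt shaker stands free with its body centre at about scene (399,280).

```bash
python3 -c "
from h import *
print(onz('scene',398.9,279.5,38).round(1),onz('scene',400,268,72).round(1))
"
```

```text
[ 359.3 -312.8   38. ] [ 366.4 -306.8   72. ]
```

Emit:
{"fn": "drive_tool", "kwargs": {
  "moves": [
    [[0.002, 0, 0.025, 0, 0, 0, 60], [0.002, 0, 0.025, 0, 0, 0, 60], [0, 0, 0.025, 0, 0, 0, 60], [0, 0, 0.025, 0, 0, 0, 60], [0, 0, 0.022, 0, 0, 0, 60], [0, 0, 0.02, 0, 0, 0, 60], [0, 0, 0.018, 0, 0, 0, 60], [0, 0, 0.015, 0, 0, 0, 60]]
  ]
}}

```text
clock: 9.75
position: [360.9, -308.1, 43.2]
ee_rot: [0.956, -0.294, -0.001, -0.0]
contact_force: [0.7, 0.2, -0.4]
gripper_width: 65.0
```

Emit:
{"fn": "drive_tool", "kwargs": {
  "moves": [
    [[0, 0, 0, 0, 0, 0, 60], [0, 0, 0, 0, 0, 0, 255], [0, 0, 0, 0, 0, 0, 255], [0, 0, 0, 0, 0, 0, 255], [0, 0, 0, 0, 0, 0, 255], [0, 0, 0, 0, 0, 0, 255], [0, 0, 0, 0, 0, 0, 255]]
  ]
}}

```text
clock: 10.33
position: [362.5, -308.8, 45.7]
ee_rot: [0.955, -0.295, 0.002, 0.0]
contact_force: [0.6, 2.1, 5.8]
gripper_width: 35.9
```

Emit:
{"fn": "drive_tool", "kwargs": {
  "moves": [
    [[0, 0, 0, 0, 0, 0, 255], [0, 0, 0, 0, 0, 0, 255]]
  ]
}}

```text
clock: 10.5
position: [362.5, -308.9, 45.7]
ee_rot: [0.955, -0.295, 0.002, 0.0]
contact_force: [0.9, 1.9, 6.3]
gripper_width: 35.7
```

```bash
python3 -c "
from h import *
s=get_image('scene')
cv2.imwrite('pics/s2.png',cv2.resize(s[220:320,350:450],(600,600),interpolation=cv2.INTER_CUBIC))"
```

```text
(no output)
```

View pics/s2.png

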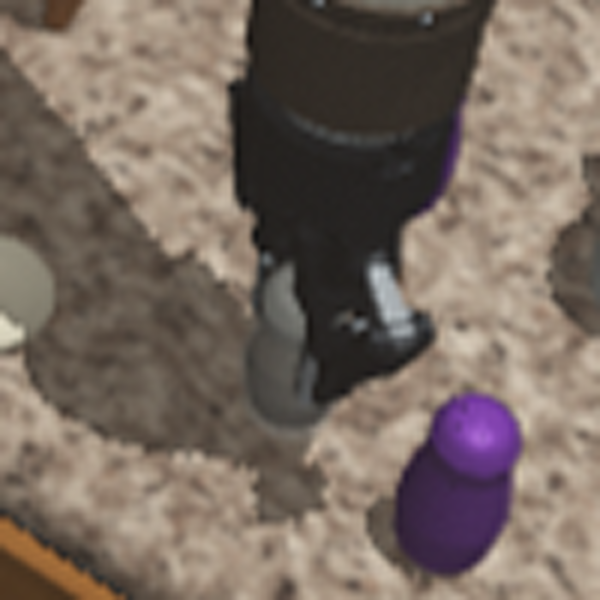

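The shaker is upright between the fingers, gripped at its narrowing upper body, which explains the steady 35.8 mm. The purple shaker is untouched. I'll lift.

Emit:
{"fn": "drive_tool", "kwargs": {
  "moves": [
    [[0, 0, -0.006, 0, 0, 0, 255], [0, 0, -0.012, 0, 0, 0, 255], [0, 0, -0.02, 0, 0, 0, 255], [0, 0, -0.022, 0, 0, 0, 255], [0, 0, -0.025, 0, 0, 0, 255], [0, 0, -0.025, 0, 0, 0, 255], [0, 0, -0.02, 0, 0, 0, 255], [0, 0, -0.01, 0, 0, 0, 255]]
  ]
}}

```text
clock: 11.22
position: [361.6, -308.8, 187.3]
ee_rot: [0.955, -0.295, 0.002, 0.0]
contact_force: [0.1, -0.4, -0.8]
gripper_width: 35.6
```

Emit:
{"fn": "drive_tool", "kwargs": {
  "moves": [
    [[0, 0, 0, 0, 0, -0.104, 255], [0, 0, 0, 0, 0, -0.104, 255], [0, 0, 0, 0, 0, -0.104, 255], [0, 0, 0, 0, 0, -0.104, 255], [0, 0, 0, 0, 0, -0.104, 255], [0, 0, 0, 0, 0, -0.104, 255], [0, 0, 0, 0, 0, -0.104, 255], [0, 0, 0, 0, 0, 0, 255]]
  ]
}}

```text
clock: 11.88
position: [360.4, -308.1, 184.2]
ee_rot: [0.998, 0.065, -0.0, -0.0]
contact_force: [-0.1, 0.1, -0.9]
gripper_width: 35.9
```

```bash
python3 -c "
from h import *
plan(510,-34,185,.13)"
```

```text
turn first [-0.001  0.001 -0.   ] /rows 1 then shift mm [ 183.8 -252.4   -0.8] (before-turn axes [ 183.7 -252.5   -0.7] ) t 11.88 w 35.9 F [-0.1  0.1 -0.9] pos [ 360.4 -308.1  184.2] j [-0.36  0.18 -0.43 -0.   -0.96  2.06]
```

Emit:
{"fn": "drive_tool", "kwargs": {
  "moves": [
    [[0.012, -0.016, 0, 0, 0, 0, 255], [0.0142, -0.0196, 0, 0, 0, 0, 255], [0.0142, -0.0196, 0, 0, 0, 0, 255], [0.0142, -0.0196, 0, 0, 0, 0, 255], [0.0142, -0.0196, 0, 0, 0, 0, 255], [0.0142, -0.0196, 0, 0, 0, 0, 255], [0.0142, -0.0196, 0, 0, 0, 0, 255], [0.0142, -0.0196, 0, 0, 0, 0, 255]]
  ]
}}

```text
clock: 12.55
position: [451.9, -141.1, 184.4]
ee_rot: [0.998, 0.062, -0.0, -0.0]
contact_force: [1.0, -0.1, -1.5]
gripper_width: 35.7
```

Emit:
{"fn": "drive_tool", "kwargs": {
  "moves": [
    [[0.0142, -0.0196, 0, 0, 0, 0, 255], [0.0142, -0.0196, 0, 0, 0, 0, 255], [0.0142, -0.0196, 0, 0, 0, 0, 255], [0.0142, -0.0196, 0, 0, 0, 0, 255], [0.0142, -0.0196, 0, 0, 0, 0, 255], [0, 0, 0, 0, 0, 0, 255], [0, 0, 0, 0, 0, 0, 255], [0, 0, 0, 0, 0, 0, 255]]
  ]
}}

```text
clock: 13.22
position: [509.2, -36.2, 184.0]
ee_rot: [0.998, 0.063, -0.001, 0.0]
contact_force: [1.1, 0.7, -0.3]
gripper_width: 35.5
```

```bash
python3 -c "
from h import *
plan(510,-34,80,.13)
s=get_image('scene')
cv2.imwrite('pics/s3.png',cv2.resize(s[100:220,240:400],(800,600),interpolation=cv2.INTER_CUBIC))"
```

```text
turn first [-0.     0.001 -0.003] /rows 1 then shift mm [  1.1  -2.  104. ] (before-turn axes [  1.2  -2.  104. ] ) t 13.22 w 35.5 F [ 1.1  0.7 -0.3] pos [509.2 -36.2 184. ] j [ 0.25  0.24 -0.35 -0.   -0.98  1.45]
```

View pics/s3.png

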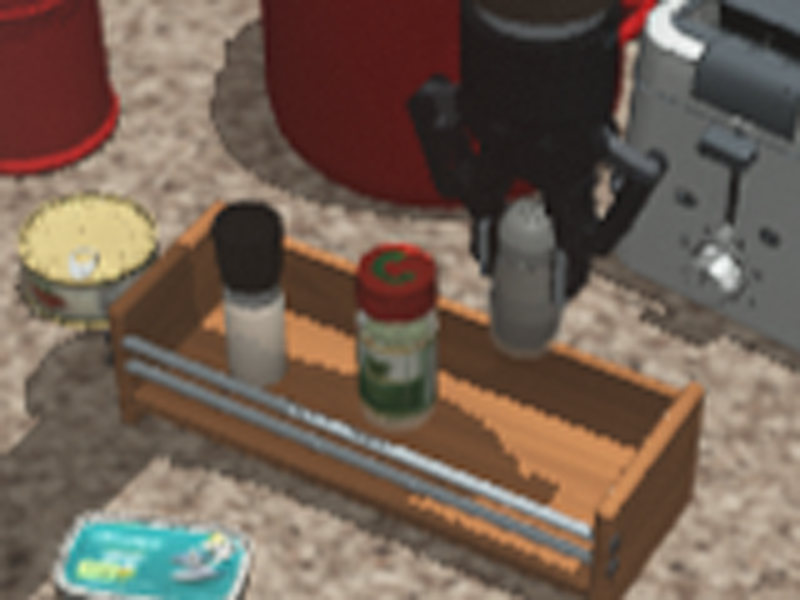

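The shaker hangs upright over the right part of the rack. The gripper knuckles are wide, so I'll move 8 mm further from the jar while lowering.

Emit:
{"fn": "drive_tool", "kwargs": {
  "moves": [
    [[0.001, 0.004, 0.008, 0, 0, 0, 255], [0, 0.004, 0.014, 0, 0, 0, 255], [0, 0, 0.016, 0, 0, 0, 255], [0, 0, 0.016, 0, 0, 0, 255], [0, 0, 0.016, 0, 0, 0, 255], [0, 0, 0.016, 0, 0, 0, 255], [0, 0, 0.012, 0, 0, 0, 255], [0, 0, 0.006, 0, 0, 0, 255]]
  ]
}}

```text
clock: 13.93
position: [510.3, -44.9, 78.2]
ee_rot: [0.998, 0.063, -0.002, 0.0]
contact_force: [0.4, 0.2, -1.4]
gripper_width: 35.8
```

Emit:
{"fn": "drive_tool", "kwargs": {
  "moves": [
    [[0, 0, 0.001, 0, 0, 0, 255], [0, 0, 0, 0, 0, 0, 255], [0, 0, 0, 0, 0, 0, 255]]
  ]
}}

```text
clock: 14.18
position: [512.4, -44.0, 79.9]
ee_rot: [0.998, 0.064, 0.001, -0.0]
contact_force: [-0.4, -0.2, -0.7]
gripper_width: 35.5
```

Emit:
{"fn": "drive_tool", "kwargs": {
  "moves": [
    [[0, 0, 0.001, 0, 0, 0, 255], [0, 0, 0.001, 0, 0, 0, 255], [0, 0, 0, 0, 0, 0, 255]]
  ]
}}

```text
clock: 14.43
position: [512.1, -43.7, 77.7]
ee_rot: [0.998, 0.064, 0.0, -0.0]
contact_force: [0.4, 0.7, -0.6]
gripper_width: 35.6
```

Emit:
{"fn": "drive_tool", "kwargs": {
  "moves": [
    [[0, 0, 0.001, 0, 0, 0, 255], [0, 0, 0, 0, 0, 0, 255], [0, 0, 0, 0, 0, 0, 255]]
  ]
}}

```text
clock: 14.68
position: [512.0, -43.7, 76.3]
ee_rot: [0.998, 0.064, 0.0, 0.0]
contact_force: [-0.8, 0.5, -0.0]
gripper_width: 35.6
```

Emit:
{"fn": "drive_tool", "kwargs": {
  "moves": [
    [[0, 0, 0.001, 0, 0, 0, 255], [0, 0, 0, 0, 0, 0, 255], [0, 0, 0, 0, 0, 0, 255]]
  ]
}}

```text
clock: 14.93
position: [512.3, -43.7, 75.8]
ee_rot: [0.998, 0.064, 0.0, 0.0]
contact_force: [-1.8, -0.4, 3.4]
gripper_width: 35.6
```

Contact. Now I'll release, rise, and move back out of the way.

Emit:
{"fn": "drive_tool", "kwargs": {
  "moves": [
    [[0, 0, 0, 0, 0, 0, 130], [0, 0, 0, 0, 0, 0, 115], [0, 0, 0, 0, 0, 0, 95], [0, 0, 0, 0, 0, 0, 85], [0, 0, 0, 0, 0, 0, 85], [0, 0, 0, 0, 0, 0, 85], [0, 0, -0.005, 0, 0, 0, 85], [0, 0, -0.01, 0, 0, 0, 85]]
  ]
}}

```text
clock: 15.6
position: [511.1, -43.9, 89.8]
ee_rot: [0.998, 0.064, -0.001, 0.0]
contact_force: [0.1, 0.0, -0.4]
gripper_width: 56.9
```

Emit:
{"fn": "drive_tool", "kwargs": {
  "moves": [
    [[0, 0, -0.012, 0, 0, 0, 85], [0, 0, -0.015, 0, 0, 0, 85], [0, 0, -0.02, 0, 0, 0, 85], [0, 0, -0.02, 0, 0, 0, 85], [0, 0, -0.025, 0, 0, 0, 85], [0, 0, -0.03, 0, 0, 0, 85], [0, 0, -0.02, 0, 0, 0, 85]]
  ]
}}

```text
clock: 16.18
position: [512.8, -43.8, 236.3]
ee_rot: [0.998, 0.064, 0.002, 0.0]
contact_force: [-0.5, 0.4, 0.7]
gripper_width: 56.5
```

Emit:
{"fn": "drive_tool", "kwargs": {
  "moves": [
    [[-0.01, 0.025, 0, 0, 0, 0, 85], [-0.01, 0.025, 0, 0, 0, 0, 85], [-0.01, 0.025, 0, 0, 0, 0, 85], [-0.01, 0.025, 0, 0, 0, 0, 85], [-0.01, 0.025, 0, 0, 0, 0, 85], [-0.01, 0.025, 0, 0, 0, 0, 85], [0, 0, 0, 0, 0, 0, 85], [0, 0, 0, 0, 0, 0, 85]]
  ]
}}

```text
clock: 16.85
position: [471.2, -201.2, 233.2]
ee_rot: [0.998, 0.063, 0.001, 0.0]
contact_force: [-0.2, -0.4, -0.3]
gripper_width: 57.1
```

```bash
python3 -c "
from h import *
print(read_state()['clock'],read_state()['position'])
s=get_image('scene');t=get_image('top')
O=np.vstack([cv2.resize(s[120:320,190:510],(480,300)),cv2.resize(t[150:260,190:480],(480,182))])
W=np.zeros((482,800,3),np.uint8);W[:,:480]=O;W[:300,485:797]=cv2.resize(s[130:230,280:384],(312,300))
cv2.imwrite('pics/f.png',W)
red=lambda h,s,v:((h<8)|(h>172))&(s>150)
print(blobs('t',t,(280,172,310,198),red),blobs('s',s,(305,145,333,185),red))
yel=lambda h,s,v:(h>18)&(h<35)&(s>60)&(v>150)
print(blobs('t',t,(200,170,240,205),yel))"
```

```text
16.85 [ 471.18821689 -201.18748194  233.18770792]
[([289.7, 181.6], [287, 176, 8, 13], 38)] [([319.1, 156.7], [311, 149, 16, 15], 166)]
[([219.0, 185.6], [206, 172, 27, 28], 534)]
```

View pics/f.png

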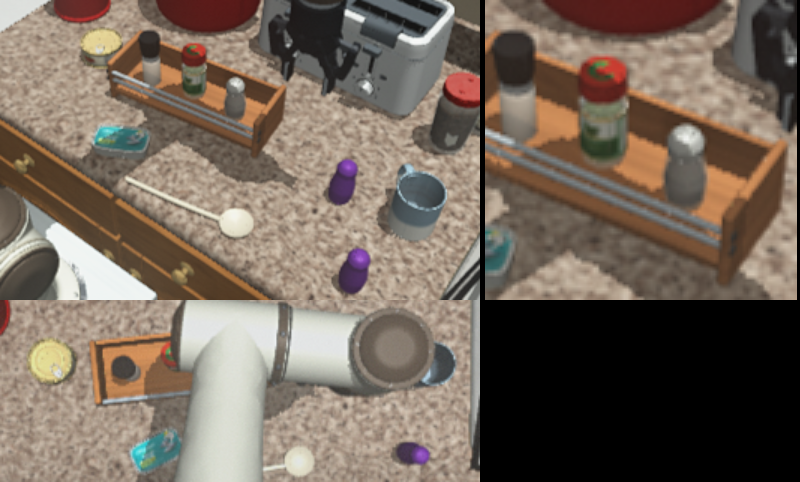

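The final view shows the mill, jar and salt shaker all standing upright in the rack, from left to right. The tin, mug and both purple shakers are where they were, and the gripper is clear. I'll hand in.

```bash
python3 -c "
from bench import *
print(job_done())"
```

```text
the job is handed in; nothing more can be done
None
```

The pepper mill and the salt shaker both stand upright on the rack's board, the mill to the left of the spice jar and the salt shaker to its right. I lifted each over the front rail and lowered it until the wrist force showed contact (about 3 N). The job was handed in at about 17 s of the 59 s allowed.

**Last checks:**
- **Scene camera:** the mill, jar and salt shaker stood upright in the rack. The jar's cap was within 0.1 px of where it started. The mug and both purple shakers looked unmoved. The gripper was clear of everything.
- **Top camera:** the tin's centre was unchanged. The arm hid part of the jar's cap in this view, so its reading of the cap (289.7 against 294.3 px) doesn't count. It also hid the salt shaker, so the shaker's final position was checked only from the scene camera.

**One reading disagreed:** the fingers closed to about 36 mm on the salt shaker, not the 44 mm stated. I took this to be a grip on its narrower upper body, and it held steady throughout.

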